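Index the specimen carrier on the test rig's loading rail

TASK

Push the blue specimen carrier along its rail with the fingertips until you feel it drop into the locating notches, then press the green start button on the control box fully down and let go. Only push the carrier: do not pick it up, do not press the button before the carrier is seated, leave the jar, wrench, beaker and brass weight where they are, and finish clear of everything.

Things in the scene. Friction and masses are not known exactly. Their poses are not given: they have to be found in the camera images.
- rail: Fixed rail on a grey base, 170 (x) x 340 (y) x 12 mm; origin under its centre, on the table. The carrier slides along its y axis, to +y (the robot's left; yaw up to 0.25 rad). Two aluminium runners, 28 to 60 mm either side of the centre line, tops 30 mm above the table; black guides outside them, inner faces at x = +-62 mm, tops at 45 mm; cross stop at the +y end, inner face y = 162, top 46 mm.
- seat (a point): Where the carrier's origin lies when seated: y = +50 mm on the rail's centre line, 23 mm above the table. There its four feet drop 7 mm together into notches in the runners, 15 mm long. Front feet run on the outer halves of the runners, rear feet on the inner, so none meets a wrong notch. The runners go on beyond: a carrier pushed too hard can ride out over the notches.
- far_mark (a point): Thin orange mark on top of the +x guide (one like it on the other guide): the carrier's front (+y) edge is level with the marks when it is seated.
- carrier: Loose carrier, about 0.7 kg: blue plate 120 x 120 x 8 mm on four steel feet, 10 mm in diameter and 10 mm high. Origin at the plate's middle, level with the feet's undersides: 30 mm above the table while sliding, 23 mm when seated. Axes as the rail's, 2 mm play each side; starts 80 to 155 mm short of its seat (-y). On it, fixed: steel block 50 x 50 x 16 mm, two black clamps, an orange tab.
- tab (a point): Middle of the outer (-y) face of the orange push tab at the carrier's rear edge, 60 mm to -y of its origin and 29 mm above it. Tab 60 mm wide, 5 mm thick, its top 40 mm above the origin; its face is flush with the plate's rear edge: a flat upright face to push on, 10 to 40 mm above the origin, free space behind. Sliding takes about 2 to 10 N.
- control: Fixed white control box, 90 (x) x 80 (y) x 45 mm, origin under its centre; stands to the left or the right of the rail. The start button is in the middle of its top.
- start_top (a point): Middle of the top of the green round start button (28 mm in diameter), pressed straight down.
- start (a joint): Travel of the start button: 0 up, 0.006 m fully down; sprung, 5 N holds it fully down.
- jar: Amber jar with a white cap, 52 mm in diameter, 75 mm high, on the other side from the control box; origin under its centre. Bystander.
- wrench: Steel wrench, 170 mm long, lying between the robot and the rail; bystander. Origin under its middle.
- beaker: Clear open beaker, 60 mm in diameter, 75 mm high, beyond the rail; origin under its centre. Bystander.
- weight: Brass weight with a knob, 40 mm in diameter, 47 mm high, beyond the rail; origin under its centre. Bystander.
Not all that is in view belongs to the job. Several things have the shape of the carrier; the one meant has the colours described above.

How it is judged:
On the way, in this order (a step that is already met when the one before it is completed fails the run):
1. the carrier has dropped into its notches (z of carrier in the frame of rail below 0.0255 m and y of carrier in the frame of rail between 0.045 and 0.055 m and angle between carrier's own z axis and vertical below 0.04 rad), for 0.2 s.
2. the start button is pressed down with the carrier seated (all of step 1 and value of joint start above 0.0045 m), for 0.05 s.
At the end, for the whole second after the job is handed in: The carrier rests in its notches: its origin within 5 mm of y = +50 mm in the rail's frame, lower than 25.5 mm above the table (23 when fully dropped), level within 0.04 rad, at rest; the button has been pressed at least 4.5 mm after that and is up again (all of step 1 and value of joint start below 0.001 m and linear speed of carrier below 0.01 m/s); the robot touches nothing.
It fails at once if the carrier is lifted more than 8 mm off its runners (z of carrier in the frame of rail above 0.038 m).
It fails at once if the button is pressed before the carrier is seated (value of joint start above 0.003 m and not (z of carrier in the frame of rail below 0.0255 m and y of carrier in the frame of rail between 0.045 and 0.055 m and angle between carrier's own z axis and vertical below 0.04 rad)).
It fails at once if a bystander is moved more than 25 mm (distance of any of jar, wrench, beaker, weight from where it was at the start of the episode above 0.025 m).
It also fails if it takes over 42 s, if anything falls off the work surface, if the arm or the gripper's body presses on something with over 40 N, if the wrist force passes 120 N, or if a joint passes its speed limit or range.

ROBOT

A 7-joint arm with a two-finger parallel gripper is mounted at the origin on the work surface. World frame = base frame: x ahead of the robot, y to its left, z up, the work surface at z = 0. Lengths are in m, angles in rad, forces in N, time in s.
With the tool pointing down it reaches from about 0.425 to 0.95 m from the base axis. Payload 16.7 kg.
Tool frame: the origin (TCP) lies at the centre of the arm's flange, where the gripper is bolted on; the fingertips stand 199 mm ahead of it and the grasp point (between the pads) lies 180 mm ahead of it; z points along the fingers, y is the direction in which the jaws open and shut (so a half turn about z gives the same grasp; the last joint's range is limited). The gripper opens to 94 mm and grips with 3 to 60 N. Pads are 16 mm wide; open, the fingers measure 119 mm over their backs; the gripper's body (75 mm by 177 mm) begins 78 mm behind the grasp point.
Start: joints at [1.151, 0.426, 0.074, 1.606, -0.034, 1.111, -0.067], TCP at [0.181, -0.65, 0.405] pointing down, gripper open.
Joint ranges: [-2.85, 2.85], [-0.5, 2.14], [-1.23, 1.37], [0.21, 2.46], [-1.02, 4.16], [0.16, 2.05], [-2.73, 2.73]. Speed limits (rad/s): [1.89, 1.89, 2.39, 2.39, 3.01, 3.01, 3.01].

INTERFACE

Orientations are given as a unit quaternion [w, x, y, z].
In Python, from bench import telemetry, get_image, job gives the robot as it stands.
- The arm moves only by the tool servo_tool, never from a script. Its arguments are lists of equal length, an entry for each row: "offset": the shift along the tool's x, y, z in cm, a list of three; "rot": the turn, a rotation vector about the tool's x, y, z in rad, a list of three; "gripper": the closure, from 0 (fully open) to 1 (shut). A call has 1 to 10 rows; each row shifts and turns the commanded pose from where the row before left it, along the tool's axes as they then stand; what a row does not reach is not made up. A row lasts 1/10 s, in which the tool goes at most 50 mm and 8.59 degrees, less where a joint would pass 70% of its speed; a pose out of reach is approached as far as the arm can. A call is refused whole if a number of a shift passes 5 or a number of a turn 0.15, either way. A call with a gripper value outside its range is refused whole. The fingers move at their own pace and stop on an object; "grip_force" is the grip in N (left out, the last holds). Time passes only in rows, so rows that do not move let the fingers close. It gives the time, the measured TCP pose, the force and the opening at its end, in the units of the state.
- telemetry.state(): the state, without advancing time (a new reading comes with each control period).
- get_image(name): name is "side" or "top" or "wrist"; returns a dict with "frame" (384x512x3 uint8, red, green, blue), "depth" (384x512 float32, m along the optical axis (not along the pixel's ray), 0 where there is no reading), "fx", "fy", "cx", "cy" (pixels), "extrinsics" (4x4, takes a point from camera to world coordinates). Camera axes: x right, y down, z forward; pixel columns grow to the right and rows downward; lengths in m; the calibration is good to about 2 mm. A picture is of the moment at which its call begins.
- job.sign_off(): hands the job in, once; it reports no verdict.
The state is a dict: "t": time; "joint_positions": joint angles; "qd": joint speeds; "effort": joint torques, N m; "tcp_pos": TCP position; "eef_rot": TCP orientation; "ft_force": force on the tool from outside, world axes, zero at the start; "ft_torque": the same for the moment, N m; "grip_width": opening from 0.0 (shut) to 1.0 (fully open).
Only numpy, scipy, OpenCV 4.12 (cv2) and the standard library are available. Lean on these libraries where they do the work, as an engineer would, in place of code of your own. Each camera call takes 0.05 s, during which the arm holds its last target. There are 200 camera calls.

## Working session

There is one attempt and no reset: what is moved stays moved. The work goes in short steps, Python scripts to look and compute and a tool call to move; the robot and the scene stay as the last step left them, time stands still between calls to the robot, and variables do not carry over. Pictures are saved under pics/ and viewed, about 8 in all and at most 12, crops included, and the job is handed in when it is done.

Besides the shell and the picture viewer there is one more tool, called as name(argument=value, ...) on one line, values as JSON. servo_tool: Moves the arm, as the interface text tells. Its arguments: {"type":"object","properties":{"offset":{"type":"array","items":{"type":"array","items":{"type":"number"}}},"rot":{"type":"array","items":{"type":"array","items":{"type":"number"}}},"gripper":{"type":"array","items":{"type":"number"}},"grip_force":{"type":"number"}},"required":["offset","rot","gripper"]}

```bash
mkdir -p pics; cat > h.py <<'E'
import numpy as np, cv2
from bench import telemetry, get_image, job
def shot(n,f):
    d=get_image(n); np.savez('pics/'+f+'.npz',**d); cv2.imwrite('pics/'+f+'.png',d['frame'][:,:,::-1]); return d
def load(f): return np.load('pics/'+f+'.npz')
def pt(d,u,v,r=1):
    u=int(round(u));v=int(round(v)); z=d['depth'][v-r:v+r+1,u-r:u+r+1]; z=np.median(z[z>0])
    p=np.array([(u-d['cx'])/d['fx']*z,(v-d['cy'])/d['fy']*z,z,1]); return (d['extrinsics']@p)[:3]
E
python3 - <<'E'
from h import *
a=shot('top','top0');b=shot('side','side0')
cv2.imwrite('pics/top0big.png',cv2.resize(a['frame'][:,:,::-1],(800,600),interpolation=cv2.INTER_CUBIC))
s=telemetry.state();print({k:np.round(v,3).tolist() for k,v in s.items()})
print(a['extrinsics'].round(3),b['extrinsics'].round(3))
E
```

```text
{'t': 0.1, 'joint_positions': [1.15, 0.427, 0.074, 1.607, -0.034, 1.111, -0.067], 'qd': [-0.001, -0.002, 0.0, -0.001, 0.0, 0.002, 0.0], 'effort': [0.009, -93.747, 3.678, -45.504, -0.048, 0.017, 0.0], 'tcp_pos': [0.181, -0.65, 0.404], 'eef_rot': [-0.001, 0.991, 0.135, -0.0], 'ft_force': [-0.541, 0.142, 0.145], 'ft_torque': [-0.049, 0.001, -0.014], 'grip_width': 0.997}
[[ 5.000e-03 -9.910e-01  1.300e-01  3.150e-01]
 [-1.000e+00 -7.000e-03 -1.300e-02  1.000e-03]
 [ 1.400e-02 -1.300e-01 -9.910e-01  1.623e+00]
 [ 0.000e+00  0.000e+00  0.000e+00  1.000e+00]] [[-0.901 -0.278  0.332  0.079]
 [-0.433  0.599 -0.674  0.833]
 [-0.012 -0.751 -0.66   0.906]
 [ 0.     0.     0.     1.   ]]
```

View pics/top0big.png

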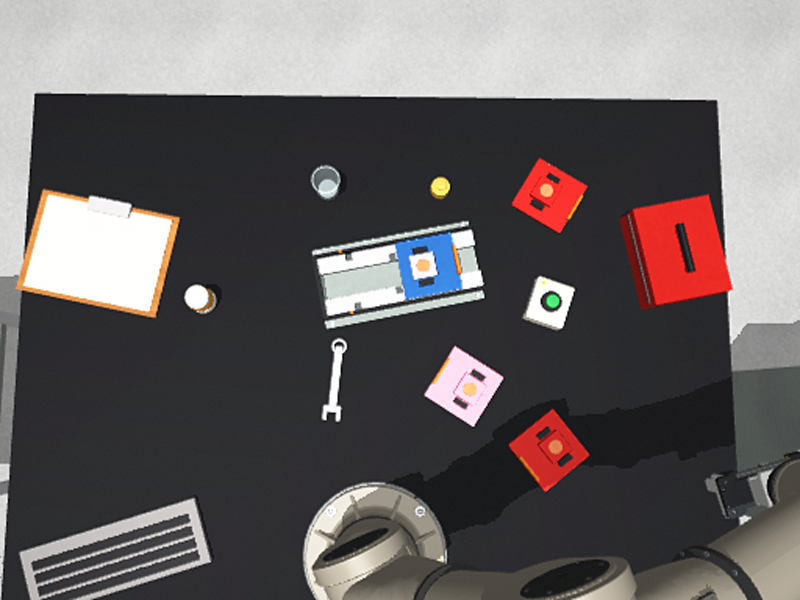

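View pics/side0.png

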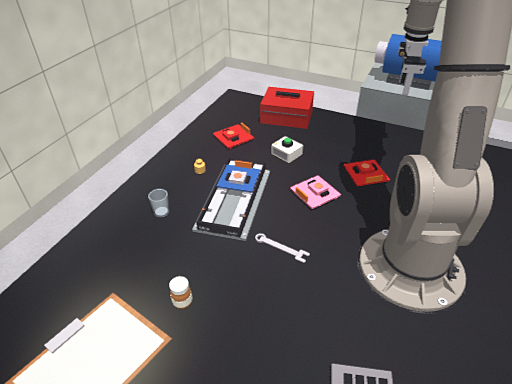

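Top view (800x600): the carrier lookalikes are blue (430,265) on the rail, red (550,195), red (550,450) and pink (465,387). Blue fits: it has the blue plate and orange tab (458,254) and sits on the rail. The green button is at (551,300), the jar at (200,298), the wrench at (335,380), the beaker at (326,182) and the weight at (440,187). I'll confirm in a crop.

```bash
python3 - <<'E'
from h import *
a=load('top0')
c=a['frame'][135:215,190:380,::-1]
cv2.imwrite('pics/crop1.png',cv2.resize(c,None,fx=4.2,fy=4.2,interpolation=cv2.INTER_CUBIC))
E
```

```text
(no output)
```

View pics/crop1.png

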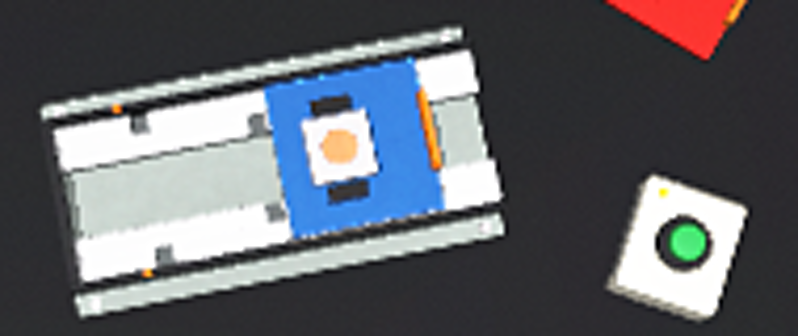

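Crop (4.2x, origin 190,135): the blue plate's corners are at about (266,87), (415,58), (443,208) and (291,238). The orange tab is at (430,130), the marks at (117,108) and (149,272), and the button at (688,242). The blue one is the carrier.

```bash
python3 - <<'E'
from h import *
a=load('top0')
def C(x,y): return 190+x/4.2-.4,135+y/4.2-.4
K=lambda u,v,h:None
def ray(u,v,h):
    E=a['extrinsics'];d=E[:3,:3]@np.array([(u-a['cx'])/a['fx'],(v-a['cy'])/a['fy'],1]);o=E[:3,3]
    return o+d*(h-o[2])/d[2]
for n,x,y,h in [('m1',117,108,.045),('m2',149,272,.045),('tab',430,130,.07),('c1',266,87,.048),('c2',415,58,.048),('c3',443,208,.048),('c4',291,238,.048),('btn',688,242,.055),('block',339,147,.064)]:
    u,v=C(x,y); print(n,pt(a,u,v).round(4),ray(u,v,h).round(4))
R=lambda n,x,y,h: ray(*C(x,y),h)
m=[R(0,117,108,.045),R(0,149,272,.045)]
q=m[0]-m[1]; print('mark sep',np.linalg.norm(q),'yaw',np.arctan2(q[1],q[0]))
hsv=cv2.cvtColor(a['frame'],cv2.COLOR_RGB2HSV)
for n,lo,hi,h in [('blue',(100,120,80),(125,255,255),.048),('green',(50,100,80),(85,255,255),.055)]:
    M=cv2.inRange(hsv,lo,hi); k,l,s,c=cv2.connectedComponentsWithStats(M); i=1+s[1:,4].argmax()
    print(n,s[i],ray(*c[i],h).round(4)); 
    if n=='blue':
        r=cv2.minAreaRect(np.argwhere(l==i)[:,::-1].astype(np.float32)); B=[ray(*p,.048) for p in cv2.boxPoints(r)]
        print(np.round(B,4), ray(*r[0],.048).round(4),[np.arctan2(*(B[j]-B[j-1])[1::-1]).round(3) for j in range(4)],[np.linalg.norm(B[j]-B[j-1]).round(4) for j in range(4)])
E
```

```text
m1 [0.6218 0.0793 0.0403] [0.6199 0.0776 0.045 ]
m2 [0.4941 0.0518 0.0433] [0.4927 0.0515 0.045 ]
tab [ 0.5986 -0.1618  0.0688] [ 0.5999 -0.1616  0.07  ]
c1 [ 0.6378 -0.0376  0.0475] [ 0.6367 -0.0373  0.048 ]
c2 [ 0.6625 -0.1516  0.0446] [ 0.6604 -0.1526  0.048 ]
c3 [ 0.5449 -0.1742  0.0394] [ 0.5432 -0.1735  0.048 ]
c4 [ 0.5219 -0.0577  0.034 ] [ 0.5192 -0.0569  0.048 ]
btn [ 0.5167 -0.3563  0.0644] [ 0.5173 -0.3597  0.055 ]
block [ 0.5859 -0.0917  0.0648] [ 0.5873 -0.0927  0.064 ]
mark sep 0.12981585585882183 yaw 0.20199344057203833
blue [ 253  148   43   44 1010] [ 0.5905 -0.1066  0.048 ]
[[ 0.6388 -0.0334  0.048 ]
 [ 0.6637 -0.151   0.048 ]
 [ 0.5431 -0.1739  0.048 ]
 [ 0.5189 -0.0575  0.048 ]] [ 0.5908 -0.1039  0.048 ] [np.float64(0.198), np.float64(-1.362), np.float64(-2.953), np.float64(1.776)] [np.float64(0.1223), np.float64(0.1201), np.float64(0.1227), np.float64(0.119)]
green [349 188   9   9  67] [ 0.5177 -0.3587  0.055 ]
```

Checks agree: mark separation is 130 mm, plate sides 120 mm, tab top 0.069 m, yaw 0.198 rad. The carrier has about 113 mm to travel. First I'll turn the tool so its x lies along the rail, closing the fingers.

servo_tool(offset=[[0,0,0],[0,0,0],[0,0,0],[0,0,0],[0,0,0],[0,0,0],[0,0,0],[0,0,0],[0,0,0],[0,0,0]], rot=[[0,0,-0.15],[0,0,-0.15],[0,0,-0.15],[0,0,-0.15],[0,0,-0.15],[0,0,-0.15],[0,0,-0.15],[0,0,-0.15],[0,0,-0.15],[0,0,-0.15]], gripper=[1,1,1,1,1,1,1,1,1,1], grip_force=20)

```text
t: 1.1
tcp_pos: [0.1805, -0.6503, 0.4042]
eef_rot: [-0.0, 0.631, 0.776, 0.0]
ft_force: [0.2, 0.2, -0.1]
grip_width: 0.184
```

servo_tool(offset=[[2.7,3.9,0],[2.7,3.9,0],[2.7,3.9,0],[2.7,3.9,0],[2.7,3.9,0],[2.7,3.9,0],[2.7,3.9,0],[2.7,3.9,0],[2.7,3.9,0],[2.7,3.9,0]], rot=[[0,0,0],[0,0,0],[0,0,0],[0,0,0],[0,0,0],[0,0,0],[0,0,0],[0,0,0],[0,0,0],[0,0,0]], gripper=[1,1,1,1,1,1,1,1,1,1])

```text
t: 2.1
tcp_pos: [0.5101, -0.3067, 0.4046]
eef_rot: [-0.0, 0.633, 0.774, -0.0]
ft_force: [0.4, -0.2, -0.8]
grip_width: 0.002
```

servo_tool(offset=[[2.8,3.9,0],[2.8,3.9,0],[2.8,3.9,0],[0,0,2.5],[0,0,2.5],[0,0,2.5],[0,0,2.5],[0,0,0],[0,0,0]], rot=[[0,0,0],[0,0,0],[0,0,0],[0,0,0],[0,0,0],[0,0,0],[0,0,0],[0,0,0],[0,0,0]], gripper=[1,1,1,1,1,1,1,1,1])

```text
t: 3.0
tcp_pos: [0.6072, -0.2027, 0.3049]
eef_rot: [-0.0, 0.633, 0.774, -0.0]
ft_force: [0.5, 0.2, 0.9]
grip_width: 0.005
```

```bash
python3 - <<'E'
from h import *
s=telemetry.state();print(s['tcp_pos'],s['eef_rot'],s['ft_force'])
w=shot('wrist','wrist1')
R=w['extrinsics'];print(R.round(3))
E
```

```text
[ 0.60720844 -0.20267585  0.30493614] [-3.79605984e-04  6.32943428e-01  7.74197954e-01 -2.73748023e-05] [0.54630591 0.2005049  0.87241283]
[[ 0.98   0.192  0.053  0.592]
 [ 0.199 -0.944 -0.264 -0.127]
 [-0.     0.269 -0.963  0.286]
 [ 0.     0.     0.     1.   ]]
```

View pics/wrist1.png

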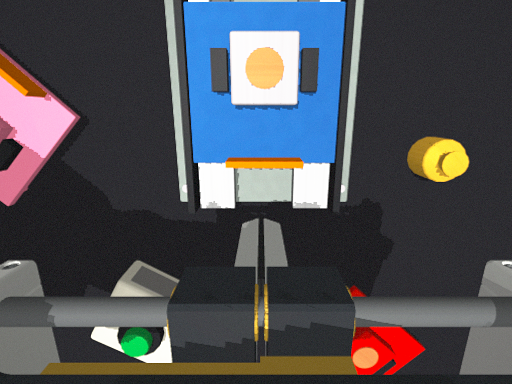

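Wrist view: the fingertips at (262,222) are centred on the tab (227–303, 163), with the blue carrier on the rail ahead and free space behind it. Next I'll measure the tab and the plate's rear edge from here.

```bash
python3 - <<'E'
from h import *
a=load('wrist1')
E=a['extrinsics']
def ray(u,v,h):
    d=E[:3,:3]@np.array([(u-a['cx'])/a['fx'],(v-a['cy'])/a['fy'],1]);o=E[:3,3]
    return o+d*(h-o[2])/d[2]
f=a['frame'].astype(int)
print([tuple(f[v,264]) for v in range(152,174)])
tcp=telemetry.state()['tcp_pos']
for n,u,v,h in [('tabL',228,159,.07),('tabR',302,159,.07),('plL',187,162,.048),('plR',336,162,.048)]:
    p=ray(u,v,h);d=p-tcp; print(n,p.round(4),pt(a,u,v-1 if n[0]=='p' else v+1).round(4),'u',(d@[-.1977,.9803,0]).round(4),'x',(d@[.9803,.1977,0]).round(4))
E
```

```text
[(np.int64(56), np.int64(138), np.int64(228)), (np.int64(55), np.int64(137), np.int64(229)), (np.int64(52), np.int64(139), np.int64(228)), (np.int64(47), np.int64(137), np.int64(232)), (np.int64(63), np.int64(133), np.int64(228)), (np.int64(127), np.int64(112), np.int64(149)), (np.int64(176), np.int64(78), np.int64(0)), (np.int64(173), np.int64(85), np.int64(0)), (np.int64(174), np.int64(84), np.int64(0)), (np.int64(232), np.int64(115), np.int64(0)), (np.int64(255), np.int64(175), np.int64(0)), (np.int64(255), np.int64(173), np.int64(0)), (np.int64(255), np.int64(170), np.int64(0)), (np.int64(255), np.int64(173), np.int64(0)), (np.int64(255), np.int64(173), np.int64(0)), (np.int64(255), np.int64(170), np.int64(4)), (np.int64(231), np.int64(187), np.int64(145)), (np.int64(191), np.int64(211), np.int64(203)), (np.int64(195), np.int64(211), np.int64(199)), (np.int64(197), np.int64(210), np.int64(200)), (np.int64(198), np.int64(208), np.int64(199)), (np.int64(196), np.int64(206), np.int64(198))]
tabL [ 0.5738 -0.1654  0.07  ] [ 0.5735 -0.1673  0.0643] u 0.0432 x -0.0256
tabR [ 0.6298 -0.1541  0.07  ] [ 0.6336 -0.1575  0.0495] u 0.0433 x 0.0315
plL [ 0.5382 -0.1789  0.048 ] [ 0.5377 -0.1784  0.0463] u 0.0371 x -0.0632
plR [ 0.6626 -0.1536  0.048 ] [ 0.6631 -0.1531  0.0455] u 0.0373 x 0.0638
```

servo_tool(offset=[[0,0.3,1.4],[0,0,1.4],[0,0,1.4],[0,0,1.4],[0,0,0],[0.6,0,0],[0.6,0,0],[0.6,0,0],[0.4,0,0],[0.2,0,0]], rot=[[0,0,0],[0,0,0],[0,0,0],[0,0,0],[0,0,0],[0,0,0],[0,0,0],[0,0,0],[0,0,0],[0,0,0]], gripper=[1,1,1,1,1,1,1,1,1,1])

```text
t: 4.05
tcp_pos: [0.6053, -0.1779, 0.2491]
eef_rot: [0.0, 0.633, 0.774, 0.0]
ft_force: [-0.1, -0.4, -0.0]
grip_width: 0.003
```

servo_tool(offset=[[0.3,0,0],[0.3,0,0],[0.3,0,0],[0.3,0,0],[0.3,0,0],[0.3,0,0],[0.3,0,0],[0.3,0,0],[0.3,0,0],[0.3,0,0]], rot=[[0,0,0],[0,0,0],[0,0,0],[0,0,0],[0,0,0],[0,0,0],[0,0,0],[0,0,0],[0,0,0],[0,0,0]], gripper=[1,1,1,1,1,1,1,1,1,1])

```text
t: 5.05
tcp_pos: [0.5994, -0.1492, 0.2489]
eef_rot: [0.0, 0.633, 0.774, 0.0]
ft_force: [0.4, -6.0, 2.6]
grip_width: 0.006
```

Contact at about 6 N. About 90 mm to go, so I'll push 75 mm and then take a closer look.

servo_tool(offset=[[0.5,0,0],[0.5,0,0],[0.5,0,0],[0.5,0,0],[0.5,0,0],[0.5,0,0],[0.5,0,0],[0.5,0,0],[0.5,0,0],[0.5,0,0]], rot=[[0,0,0],[0,0,0],[0,0,0],[0,0,0],[0,0,0],[0,0,0],[0,0,0],[0,0,0],[0,0,0],[0,0,0]], gripper=[1,1,1,1,1,1,1,1,1,1])

```text
t: 6.05
tcp_pos: [0.5894, -0.1002, 0.2488]
eef_rot: [0.0, 0.633, 0.774, -0.0]
ft_force: [0.9, -5.2, 2.8]
grip_width: 0.004
```

servo_tool(offset=[[0.4,0,0],[0.4,0,0],[0.4,0,0],[0.3,0,0],[0.3,0,0],[0.2,0,0],[0.2,0,0],[0.1,0,0],[0.1,0,0],[0.1,0,0]], rot=[[0,0,0],[0,0,0],[0,0,0],[0,0,0],[0,0,0],[0,0,0],[0,0,0],[0,0,0],[0,0,0],[0,0,0]], gripper=[1,1,1,1,1,1,1,1,1,1])

```text
t: 7.05
tcp_pos: [0.5845, -0.0758, 0.2488]
eef_rot: [0.0, 0.633, 0.774, -0.0]
ft_force: [0.7, -5.1, 3.5]
grip_width: 0.005
```

```bash
python3 - <<'E'
from h import *
s=telemetry.state();print(s['t'],s['tcp_pos'],s['ft_force'])
w=shot('wrist','wrist2')
E
```

```text
7.05 [ 0.58446194 -0.07580951  0.24883534] [ 0.71392732 -5.12151586  3.45178407]
```

View pics/wrist2.png

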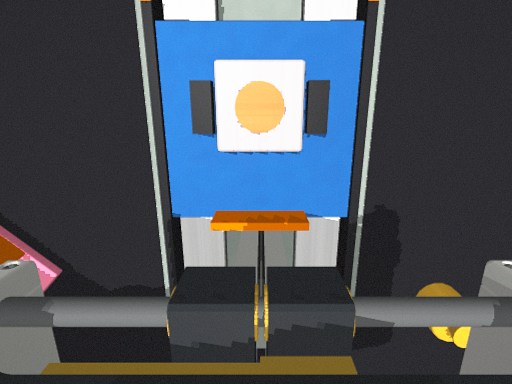

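Wrist view: the plate's front edge is at v=21 and the orange marks are just ahead at (147,1) and (373,1). The tab at (260,220) is in contact with the tips. Measuring the gap.

```bash
python3 - <<'E'
from h import *
a=load('wrist2')
E=a['extrinsics']
def ray(u,v,h):
    d=E[:3,:3]@np.array([(u-a['cx'])/a['fx'],(v-a['cy'])/a['fy'],1]);o=E[:3,3]
    return (o+d*(h-o[2])/d[2])
U=np.array([-.1977,.9803,0])
print([tuple(int(i) for i in a['frame'][v,147]) for v in range(0,6)],[tuple(int(i) for i in a['frame'][v,373]) for v in range(0,6)])
for u,v,h in [(147,0.5,.045),(373,0.5,.045),(170,21,.048),(350,21,.048),(180,217,.048)]: print(u,v,ray(u,v,h).round(4),(ray(u,v,h)@U).round(4))
E
```

```text
[(255, 138, 0), (55, 58, 66), (64, 66, 70), (67, 67, 71), (74, 69, 74), (67, 64, 71)] [(255, 129, 0), (37, 36, 44), (46, 51, 56), (59, 58, 60), (49, 50, 48), (61, 61, 62)]
147 0.5 [0.4931 0.0478 0.045 ] -0.0507
373 0.5 [0.6199 0.0735 0.045 ] -0.0505
170 21 [0.5082 0.0393 0.048 ] -0.0619
350 21 [0.6093 0.0599 0.048 ] -0.0618
180 217 [ 0.5285 -0.0787  0.048 ] -0.1816
```

The gap is about 12 mm (plate length 120 mm checks). Creeping 8 mm, then 1 mm steps watching the force.

servo_tool(offset=[[0.1,0,0],[0.1,0,0],[0.1,0,0],[0.1,0,0],[0.1,0,0],[0.1,0,0],[0.1,0,0],[0.1,0,0],[0,0,0]], rot=[[0,0,0],[0,0,0],[0,0,0],[0,0,0],[0,0,0],[0,0,0],[0,0,0],[0,0,0],[0,0,0]], gripper=[1,1,1,1,1,1,1,1,1])

```text
t: 8.0
tcp_pos: [0.5828, -0.0678, 0.2488]
eef_rot: [0.0, 0.633, 0.774, 0.0]
ft_force: [1.4, -3.8, 1.9]
grip_width: 0.003
```

servo_tool(offset=[[0.1,0,0],[0,0,0]], rot=[[0,0,0],[0,0,0]], gripper=[1,1])

```text
t: 8.2
tcp_pos: [0.5826, -0.0667, 0.2487]
eef_rot: [-0.0, 0.633, 0.774, 0.0]
ft_force: [0.4, -4.2, 0.9]
grip_width: 0.005
```

servo_tool(offset=[[0.1,0,0],[0,0,0]], rot=[[0,0,0],[0,0,0]], gripper=[1,1])

```text
t: 8.4
tcp_pos: [0.5822, -0.0653, 0.2485]
eef_rot: [-0.0, 0.633, 0.774, 0.0]
ft_force: [0.7, 0.3, 0.0]
grip_width: 0.005
```

The push force vanished, so it has probably dropped. Checking the plate height by depth before anything else.

```bash
python3 - <<'E'
from h import *
a=load('wrist2'); b=shot('wrist','wrist3')
print(telemetry.state()['ft_force'])
for n,d in (('before',a),('now',b)):
    print(n,[pt(d,u,v,3).round(4).tolist() for u,v in [(190,60),(335,60),(190,190),(335,190),(260,105)]])
E
```

```text
[0.46964756 0.14132007 0.06919094]
before [[0.5223, 0.0211, 0.0488], [0.6061, 0.0381, 0.0492], [0.5329, -0.0579, 0.0488], [0.6275, -0.0387, 0.0492], [0.568, 0.004, 0.066]]
now [[0.5182, 0.0326, 0.0421], [0.6051, 0.0503, 0.0421], [0.5292, -0.0493, 0.0419], [0.6273, -0.0293, 0.042], [0.5655, 0.0149, 0.0591]]
```

View pics/wrist3.png

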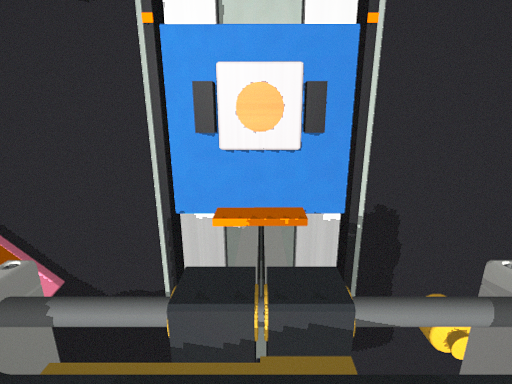

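The plate top went from 0.049 to 0.042 m (a 7 mm drop), level at all four corners, and its front edge (v=25) is in line with the marks (v=18). It is seated. I'll back off, rise and go over to the control box.

servo_tool(offset=[[-1,0,0],[-2,0,0],[-1,0,-2],[0,0,-3],[0,0,-3]], rot=[[0,0,0],[0,0,0],[0,0,0],[0,0,0],[0,0,0]], gripper=[1,1,1,1,1])

```text
t: 8.95
tcp_pos: [0.5903, -0.1061, 0.3292]
eef_rot: [-0.001, 0.633, 0.774, -0.0]
ft_force: [0.0, -0.6, -0.5]
grip_width: 0.008
```

servo_tool(offset=[[-3.3,-1.5,0],[-3.3,-1.5,0],[-3.3,-1.5,0],[-3.3,-1.5,0],[-3.3,-1.5,0],[-3.3,-1.5,0],[-3.3,-1.5,0],[-3.2,-1.6,0],[0,0,0],[0,0,0]], rot=[[0,0,0],[0,0,0],[0,0,0],[0,0,0],[0,0,0],[0,0,0],[0,0,0],[0,0,0],[0,0,0],[0,0,0]], gripper=[1,1,1,1,1,1,1,1,1,1])

```text
t: 9.95
tcp_pos: [0.5235, -0.3879, 0.3283]
eef_rot: [-0.0, 0.634, 0.774, 0.0]
ft_force: [0.8, 0.6, 0.2]
grip_width: 0.002
```

```bash
python3 - <<'E'
from h import *
s=telemetry.state();print(s['t'],s['tcp_pos'],s['eef_rot'],s['ft_force'])
a=shot('wrist','wrist4')
hsv=cv2.cvtColor(a['frame'],cv2.COLOR_RGB2HSV)
M=cv2.inRange(hsv,(50,100,80),(85,255,255)); k,l,st,c=cv2.connectedComponentsWithStats(M); i=1+st[1:,4].argmax()
x,y,w,h=st[i][:4]; p=pt(a,*c[i]); print(st[i],c[i],p.round(4),pt(a,x+w/2,y+2).round(4),pt(a,x+w/2,y+h-3).round(4))
d=p-s['tcp_pos'];ang=2*np.arctan2(s['eef_rot'][2],s['eef_rot'][1]);U=np.array([np.cos(ang),np.sin(ang)]);X=np.array([np.sin(ang),-np.cos(ang)])
print('u',d[:2]@U,'x',d[:2]@X,'down',-d[2]-.199)
E
```

```text
9.95 [ 0.52345867 -0.38788124  0.32833771] [-2.97983805e-04  6.33699558e-01  7.73579189e-01  1.36977110e-04] [0.75539959 0.57123202 0.19308908]
[244 153  31  33 798] [258.81954887 169.14536341] [ 0.516  -0.3583  0.0684] [ 0.5145 -0.3466  0.0658] [ 0.5194 -0.3706  0.0676]
u 0.030420178814291415 x -0.0014752191017481085 down 0.06094513054557321
```

View pics/wrist4.png

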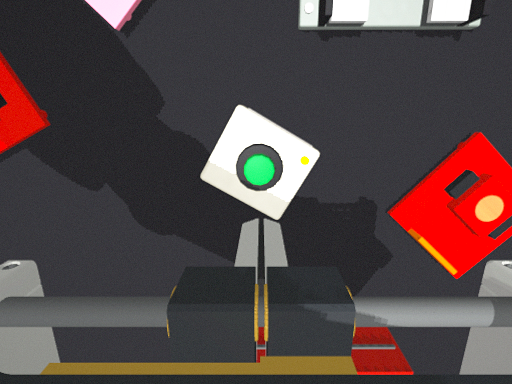

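The button is at (259,169), measuring about 26 mm across, top at z≈0.067 m, 30 mm ahead of the tool. I'll move over it, descend, then press slowly.

servo_tool(offset=[[1.5,-0.1,0],[1.5,-0.1,0],[0,0,2],[0,0,2],[0,0,1],[0,0,0.4],[0,0,0]], rot=[[0,0,0],[0,0,0],[0,0,0],[0,0,0],[0,0,0],[0,0,0],[0,0,0]], gripper=[1,1,1,1,1,1,1])

```text
t: 10.7
tcp_pos: [0.5163, -0.3572, 0.2747]
eef_rot: [-0.0, 0.633, 0.774, 0.0]
ft_force: [0.0, -0.1, -0.1]
grip_width: 0.005
```

servo_tool(offset=[[0,0,0.2],[0,0,0.2],[0,0,0.2],[0,0,0.2],[0,0,0.1],[0,0,0.1],[0,0,0]], rot=[[0,0,0],[0,0,0],[0,0,0],[0,0,0],[0,0,0],[0,0,0],[0,0,0]], gripper=[1,1,1,1,1,1,1])

```text
t: 11.4
tcp_pos: [0.5162, -0.358, 0.2647]
eef_rot: [0.0, 0.633, 0.774, 0.0]
ft_force: [-0.4, -1.2, 3.3]
grip_width: -0.0
```

servo_tool(offset=[[0,0,0.1],[0,0,0.1],[0,0,0.1],[0,0,0]], rot=[[0,0,0],[0,0,0],[0,0,0],[0,0,0]], gripper=[1,1,1,1])

```text
t: 11.8
tcp_pos: [0.5162, -0.358, 0.2617]
eef_rot: [0.0, 0.633, 0.774, 0.0]
ft_force: [-0.8, -0.1, 3.5]
grip_width: 0.004
```

servo_tool(offset=[[0,0,0.1],[0,0,0.1],[0,0,0]], rot=[[0,0,0],[0,0,0],[0,0,0]], gripper=[1,1,1])

```text
t: 12.1
tcp_pos: [0.5162, -0.3579, 0.2603]
eef_rot: [0.0, 0.633, 0.774, -0.0]
ft_force: [-3.4, 1.7, 13.2]
grip_width: 0.003
```

13 N and the motion stalled: the button has bottomed. A short hold, then release and move clear.

servo_tool(offset=[[0,0,0],[0,0,0],[0,0,-0.5],[0,0,-1.5],[0,0,-3],[0,0,-4],[0,0,-4],[0,0,-2],[0,0,0],[0,0,0]], rot=[[0,0,0],[0,0,0],[0,0,0],[0,0,0],[0,0,0],[0,0,0],[0,0,0],[0,0,0],[0,0,0],[0,0,0]], gripper=[1,1,1,1,1,1,1,1,1,1])

```text
t: 13.1
tcp_pos: [0.516, -0.3577, 0.4101]
eef_rot: [0.0, 0.633, 0.774, 0.0]
ft_force: [0.1, -1.1, -0.9]
grip_width: 0.006
```

```bash
python3 - <<'E'
from h import *
s=telemetry.state();print(s['t'],s['tcp_pos'],s['ft_force'],np.abs(s['qd']).max())
b=shot('side','side1'); w=shot('wrist','wrist5')
hsv=cv2.cvtColor(w['frame'],cv2.COLOR_RGB2HSV)
M=cv2.inRange(hsv,(50,100,80),(85,255,255)); k,l,st,c=cv2.connectedComponentsWithStats(M); i=1+st[1:,4].argmax()
print('button',st[i],pt(w,*c[i]).round(4))
M=cv2.inRange(cv2.cvtColor(b['frame'],cv2.COLOR_RGB2HSV),(100,120,80),(125,255,255))[150:250,190:280]
v,u=np.nonzero(M); P=np.array([pt(b,x+190,y+150,0) for x,y in zip(u,v) if b['depth'][y+150,x+190]>0]); print('plate',np.median(P,0),len(P))
cv2.imwrite('pics/side1c.png',cv2.resize(b['frame'][70:320,130:380,::-1],None,fx=2.4,fy=2.4))
E
```

```text
13.1 [ 0.51596042 -0.35769709  0.41014269] [ 0.11579729 -1.07642752 -0.92132874] 0.020569974243179134
button [249 170  24  24 441] [ 0.5151 -0.3589  0.068 ]
plate [0.56085176 0.01643372 0.03964277] 674
```

View pics/side1c.png

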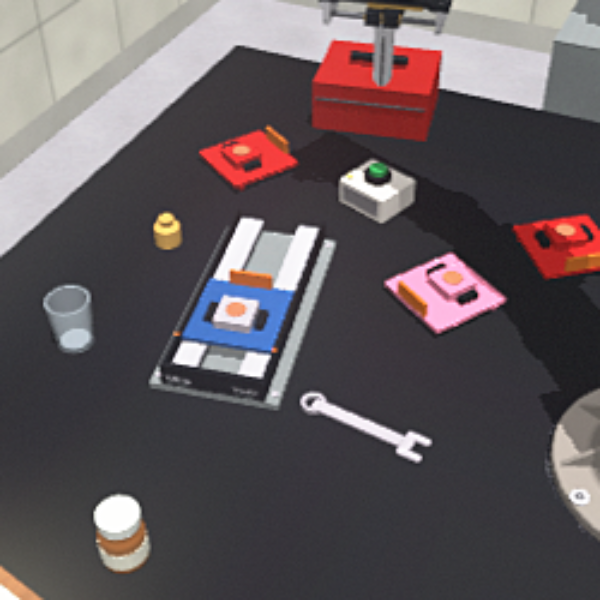

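The side view shows the carrier seated with its front edge at the marks (178,333) and (275,350). The button is up (377,172), the gripper well clear at (385,60), and the bystanders undisturbed. Handing in.

```bash
python3 -c "
from bench import job
print(job.sign_off())"
```

```text
the job is handed in; nothing more can be done
None
```

I pushed the blue carrier about 113 mm along its rail until it dropped into the notches, then pressed the green start button fully down and let go. I then raised the arm clear and handed the job in at about 13 s. No verdict is reported.

- **Carrier:** when the push force vanished, the plate top had gone from 0.049 to 0.042 m, the expected 7 mm drop. It was level at all four corners, with its front edge at the orange marks. A rougher side-camera reading after the button press gave 0.040 m, which agrees with it being seated.
- **Button:** it bottomed at about 13 N after roughly 5–6 mm of travel. After release its top measured 0.068 m, the same as before the press.
- **Arm:** it finished with the fingertips about 14 cm above the control box. The last force readings were about 1 N or less per axis, within sensor noise.
- **Bystanders:** the jar, wrench, beaker and brass weight look undisturbed in the last picture. I checked them by eye and did not measure their positions again.

No check failed or disagreed beyond a few millimetres of depth noise.

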